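# Fit the keyed forming roller into the drive hub of the strip-rolling machine

## Task

Swing the clear guard of the strip-rolling machine wide open by its black handle, take the keyed steel forming roller (brass key, red mark) out of the wooden rack and push its shaft into the hub of the drive pulley, turning it until the key slips into the keyway and the roller sits fully down on the hub. Finish while still gripping the roller and pressing it firmly down against the hub's spring pin, as if a workmate were about to tighten the grub screw, with the guard left wide open. Leave the other rollers standing in the rack and do not knock the cup, the tin lid or the screwdriver about.

Things in the scene. Friction and masses are not known exactly. Their poses are not given: they have to be found in the camera images.
- machine: Strip-rolling machine, fixed: sage green casing, 302 x 184 mm. Origin on the hub's vertical axis at table level; +x to its rear, +y to its left. Its front compartment (72 mm before and behind that axis, 174 wide) has fixed side and rear walls 157 mm high; only the guard closes its front and top. Behind the axis by 47 mm stands a pressure roller, 22 mm diameter, top at 101 mm.
- guard (a joint): Opening angle of the guard, rad: 0 shut, 2.0 at its stop; starts at 0 to 0.3; friction (0.1 N m) keeps it where it is left. Wide open: over 1.5 (a right angle), so the roof is clear of the hub. It opens clockwise seen from above: the free right edge swings towards the operator, then to the left.
- guard_hinge (a point): Point on the guard's upright hinge axis, 165 mm above the table, at the machine's front left corner. The guard is an L-shaped clear plastic door in a yellow frame, 184 mm wide: a front panel (24 to 162 mm high) and a 150 mm deep roof (top at 166 mm) in one piece. Axes turn with the guard; shut, they are the machine's.
- guard_handle (a point): Top end (165 mm above the table) of the guard's handle: upright black round bar, 13 mm diameter, 110 long, 45 mm in front of the front panel's mid-plane, 163 mm from the hinge axis. Two 10 mm posts, 43 and 90 mm below this point, join it to the panel; above them it stands free for 38 mm and may turn between the fingers. Axes turn with the guard.
- hub: Drive pulley's hub: upright steel boss, 44 mm diameter. Origin: centre of its top face, 85 mm above the table; z up. Bore 17.4 mm; the keyway, 7.5 mm wide, out to 12.5 mm from the axis, runs down the bore's whole length on the +x side, open at the top, a red mark beside it on the face. The belt holds the hub: it turns only if twisted by over 0.8 N m.
- spring_pin (a point): Top of the spring pin as built, inside the hub's bore, 36 mm below the hub's top face. The shaft's foot meets it there; it pushes the shaft back up with 5 N at first, 8 N when the roller is fully home, so a roller let go rises again. (This point does not move with the pin.)
- keyed_roller: Steel forming roller on a shaft, 117 mm long, 0.3 to 0.46 kg, upright in the rack. Origin: centre of its foot; z up, x towards the key. From the foot: shaft 16 mm diameter (end chamfered 4 mm) up to 48 mm; roller 36 mm diameter from 48 to 72, red mark on its top over the key; round stub 20 mm diameter from 72 to 117 mm, to grip. Home in the hub when the foot is 48 mm below its top face.
- key (a point): Lower end of the roller's brass key, 20 mm above the foot, 9 mm out from the axis. The key is 6 mm wide, from 20 to 48 mm above the foot, and reaches out to 11.5 mm from the axis on the +x side. The first 20 mm of shaft enter the bore at any angle; then the key must meet the keyway, lined up within about 0.07 rad.
- rack: Fixed wooden block 60 x 260 x 40 mm, origin under its centre. Three holes, 17.6 mm wide and 17 mm deep, in a row along its y axis, 90 mm apart, the middle one at its centre. A roller stands in each, its foot 23 mm above the table; which one is where varies.
- rubber_roller: Roller of the same size with a black rubber face and no key; stays in the rack. Origin at its foot.
- blue_roller: Roller of the same size with a blue plastic face and no key; stays in the rack. Origin at its foot.
- cup: Small steel cup, 80 mm diameter, 55 mm high; origin under its centre. Leave alone.
- tin_lid: Flat round tin lid, 82 mm diameter, 10 mm high; origin under its centre. Leave alone.
- screwdriver: Screwdriver lying on the table, about 200 mm long; leave alone.

How it is judged:
By the outcome, as a careful person would: the job done as asked, in the order asked, and still so for the second after the job is handed in, while the arm keeps its last pose, push and grip.
It also fails if it takes over 67 s, if anything falls off the work surface, if the arm or the gripper's body presses on something with over 40 N, if the wrist force passes 120 N, or if a joint passes its speed limit or range.

## Robot

A 7-joint arm with a two-finger parallel gripper is mounted at the origin on the work surface. World frame = base frame: x ahead of the robot, y to its left, z up, the work surface at z = 0. Lengths are in m, angles in rad, forces in N, time in s.
With the tool pointing down it reaches from about 0.425 to 0.95 m from the base axis. Payload 4.7 kg.
Tool frame: the origin (TCP) lies between the finger pads; the fingertips stand 25 mm ahead of it and the grasp point (between the pads) lies 6 mm ahead of it; z points along the fingers, y is the line along which they close (so a half turn about z gives the same grasp; the last joint's range is limited). The gripper opens to 85 mm and grips with 20 to 120 N. Pads are 22 mm wide; open, the fingers measure 114 mm over their backs; the gripper's body (76 mm by 85 mm) begins 54 mm behind the grasp point. The pads swing forward as they close: fully open they stand 13 mm farther back than shut.
Start: joints at [-1.203, 0.469, -0.049, 1.532, 0.024, 1.141, -0.082], TCP at [0.261, 0.623, 0.256] pointing down, gripper open.
Joint ranges: [-2.59, 2.59], [-0.33, 1.99], [-1.39, 1.29], [0.1, 2.45], [-1.04, 4.18], [0.21, 1.99], [-2.66, 2.66]. Speed limits (rad/s): [2.57, 2.57, 3.14, 3.14, 3.14, 3.14, 3.14].

## Interface

Orientations are given as a 3x3 rotation matrix whose columns are the frame's x, y, z axes.
In Python, from rig import * gives the robot as it stands. Calls block until the motion is done:
- movep(position, orientation): joint-space move of the TCP to a pose.
- move_l(position, attitude=None, feed=0.15, until_force=None): straight line of the TCP; attitude=None keeps the orientation; feed is the mean speed in m/s. With until_force (N) it stops when the force on the tool has changed by that much, and returns True; else False.
- move_joints(angles): joint-space move.
- command_gripper(opening, newtons=None): finger opening in m; newtons is the grip in N (None keeps the last); returns when the fingers have stopped.
- sleep(seconds).
- inverse_kinematics(position, orientation): joint angles nearest the present ones, or None.
- sense(): the state.
- camera(name): name is "scene" or "top" or "wrist"; returns (picture, depth): 384x512x3 uint8, red, green, blue; 384x512 float32, m along the optical axis (not along the pixel's ray), 0 where there is no reading.
- camera_params(name): a dict with "K" (3x3 intrinsics, pixels), "dist" ([k1, k2, p1, p2, k3] as OpenCV has them; the pictures are not rectified), "position" and "rotation" of the camera in the world; the wrist camera has in their place "tool_from_camera" (4x4, takes a point from camera to tool coordinates, whose origin is the TCP and whose axes are the flange's). Camera axes: x right, y down, z forward; pixel columns grow to the right and rows downward; lengths in m; the calibration is good to about 2 mm. A picture is of the moment at which its call begins: read the wrist's pose just before it. camera_params takes no time and is no camera call.
A pose or a line that the arm cannot do raises Unreachable and nothing moves.
- finish_job(): hands the job in; it is judged then, once.
The state is a dict: "time_s": time; "joint_pos": joint angles; "qd": joint speeds; "joint_efforts": joint torques, N m; "position": TCP position; "tcp_rot": TCP orientation; "wrist_force": force on the tool from outside, world axes, zero at the start; "ft_torque": the same for the moment, N m; "finger_gap": finger opening in m; "gripper_force": force on a finger pad.
Only numpy, scipy, OpenCV 4.12 (cv2) and the standard library are available. Lean on these libraries where they do the work, as an engineer would, in place of code of your own. Each camera call takes 0.05 s, during which the arm holds its last target. There are 200 camera calls.

## Working session

There is one attempt and no reset: what is moved stays moved. The work goes in short steps, each a Python script; the robot and the scene stay as the last script left them, time stands still between calls to the robot, and variables do not carry over. Pictures are saved under pics/ and viewed, at most 10 in all, crops included, and the job is handed in when it is done.

```bash
mkdir -p pics; ls; python3 - <<'E'
from rig import *
import cv2,numpy as np
np.set_printoptions(precision=4,suppress=True)
for n in ("scene","top"):
    p,d=camera(n); cv2.imwrite(f"pics/{n}0.png",p[:,:,::-1]); np.savez(f"{n}0.npz",p=p,d=d); print(n,camera_params(n))
print(camera_params("wrist"))
s=sense(); print(s)
E
```

```text
pics
scene {'K': array([[459.0271,   0.    , 260.3708],
       [  0.    , 459.0271, 190.5492],
       [  0.    ,   0.    ,   1.    ]]), 'dist': array([-0.038,  0.   ,  0.   ,  0.   ,  0.   ]), 'position': array([ 1.2988, -0.1637,  0.9343]), 'rotation': array([[ 0.1427,  0.7288, -0.6697],
       [ 0.9896, -0.1189,  0.0815],
       [-0.0202, -0.6743, -0.7382]])}
top {'K': array([[449.4624,   0.    , 249.8343],
       [  0.    , 449.4624, 190.4022],
       [  0.    ,   0.    ,   1.    ]]), 'dist': array([0.0405, 0.    , 0.    , 0.    , 0.    ]), 'position': array([ 0.4292, -0.0742,  1.2544]), 'rotation': array([[-0.0008, -0.9932,  0.1165],
       [-1.    ,  0.0018,  0.0092],
       [-0.0094, -0.1165, -0.9932]])}
{'K': array([[290.9691,   0.    , 253.7239],
       [  0.    , 290.9691, 188.8693],
       [  0.    ,   0.    ,   1.    ]]), 'dist': array([-0.0163,  0.    ,  0.    ,  0.    ,  0.    ]), 'tool_from_camera': array([[ 0.0015, -0.96  , -0.2799,  0.0713],
       [ 1.    ,  0.0014,  0.0006, -0.0002],
       [-0.0002, -0.2799,  0.96  , -0.1173],
       [ 0.    ,  0.    ,  0.    ,  1.    ]])}
{'time_s': 0.1, 'joint_pos': array([-1.2029,  0.4694, -0.0486,  1.5336,  0.0241,  1.141 , -0.0823]), 'qd': array([-0.0008, -0.0011,  0.0006, -0.0029, -0.0012,  0.0027,  0.0001]), 'joint_efforts': array([  0.0009, -51.1515,  -0.047 , -23.839 ,   0.0106,   0.0044,
         0.    ]), 'position': array([0.2607, 0.6221, 0.2553]), 'tcp_rot': array([[-0.9223,  0.3864, -0.0006],
       [ 0.3864,  0.9223, -0.0016],
       [-0.0001, -0.0018, -1.    ]]), 'wrist_force': array([-0.0103, -0.4398, -0.5974]), 'ft_torque': array([-0.0197,  0.044 ,  0.0157]), 'gripper_force': 0.0, 'finger_gap': 0.08533856159756095}
```

View pics/scene0.png

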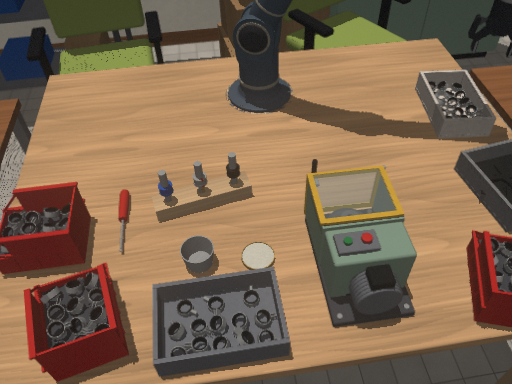

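View pics/top0.png

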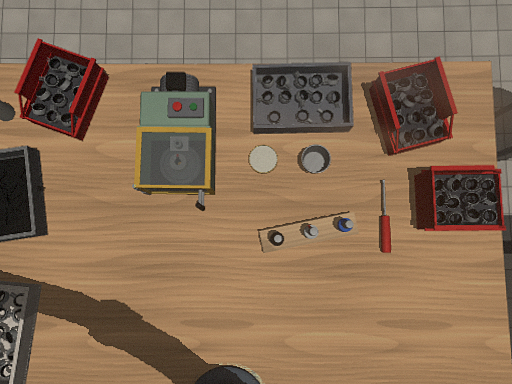

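The scene view shows the guard nearly shut, with the black handle at (314,165), and the rollers in the rack: blue (165,185), steel (200,178) and black (233,167). In the top view the guard's yellow frame spans (135..212, 127..190), the handle is at (201,200), and the roller stubs are at (276,239), (311,231) and (346,225), with steel in the middle.

```bash
cat > h.py <<'E'
from rig import *
import cv2,numpy as np
np.set_printoptions(precision=4,suppress=True)
def cam(n,s=None):
    c=camera_params(n)
    if n=="wrist":
        T=c["tool_from_camera"]; R=s["tcp_rot"]
        return c["K"],c["dist"],R@T[:3,3]+s["position"],R@T[:3,:3]
    return c["K"],c["dist"],c["position"],c["rotation"]
def ray(C,px):
    K,D,p,R=C
    u=cv2.undistortPoints(np.array(px,float).reshape(-1,1,2),K,D)[:,0]
    return p,np.c_[u,np.ones(len(u))]@R.T
def onplane(C,px,z):
    p,d=ray(C,px); return p+d*((z-p[2])/d[:,2])[:,None]
def tri(a,b):   # two (C,px) -> point, gap
    p1,d1=ray(*a);p2,d2=ray(*b);d1=d1[0];d2=d2[0]
    t=np.linalg.lstsq(np.c_[d1,-d2],p2-p1,rcond=None)[0]
    x,y=p1+d1*t[0],p2+d2*t[1]; return (x+y)/2,np.linalg.norm(x-y)
def proj(C,X):
    K,D,p,R=C
    return cv2.projectPoints(np.atleast_2d(X).astype(float),cv2.Rodrigues(R.T)[0],-R.T@p,K,D)[0][:,0]
def shot(name,n="wrist"):
    s=sense(); p,d=camera(n); cv2.imwrite(f"pics/{name}.png",p[:,:,::-1])
    C=cam(n,s); np.savez(name+".npz",p=p,d=d,s0=C[0],s1=C[1],s2=C[2],s3=C[3]); return p,d,C
def load(name):
    z=np.load(name+".npz"); return z["p"],z["d"],tuple(z["s%d"%i] for i in range(4))
def hsv(p): return cv2.cvtColor(p,cv2.COLOR_RGB2HSV)
def down(yaw):  # tool z down, tool y axis (closing) at yaw in world
    y=np.array([np.cos(yaw),np.sin(yaw),0]);z=np.array([0,0,-1.]);return np.c_[np.cross(y,z),y,z]
E
python3 - <<'E'
from h import *
P=np.load("top0.npz")["p"];S=np.load("scene0.npz")["p"];T=cam("top");SC=cam("scene")
H=hsv(P)
m=((H[...,0]>20)&(H[...,0]<32)&(H[...,1]>170)&(H[...,2]>120)).astype(np.uint8); m[:,240:]=0;m[220:]=0;m[:,:120]=0
c=max(cv2.findContours(m,0,2)[0],key=cv2.contourArea); h=cv2.convexHull(c)
q=cv2.approxPolyDP(h,4,True)[:,0]; print("guard",q,onplane(T,q,.166)); print(cv2.minAreaRect(onplane(T,h,.166)[:,:2].astype(np.float32)))
m=((H[...,0]>40)&(H[...,0]<85)&(H[...,1]>40)).astype(np.uint8); m[:,240:]=0;m[220:]=0;m[:,:120]=0
c=max(cv2.findContours(m,0,2)[0],key=cv2.contourArea); q=cv2.approxPolyDP(cv2.convexHull(c),4,True)[:,0]; print("green",q,onplane(T,q,.157))
for a,b in [((276,239),(231,154)),((311,231),(198,163)),((346,225),(164,172))]: print(tri((T,a),(SC,b)))
print("handle",onplane(T,[(199,192)],.165),tri((T,(200,192)),(SC,(315,162))))
def crop(I,x,y,w,h,k): return cv2.resize(I[y:y+h,x:x+w],None,fx=k,fy=k,interpolation=cv2.INTER_CUBIC)
a=crop(P,125,110,100,110,5);b=crop(S,290,145,120,110,5)[:, :]
cv2.imwrite("pics/c1.png",cv2.hconcat([a[:, :],b])[:, :,::-1][:,:800] if False else cv2.resize(cv2.hconcat([a,b]),(800,400))[:,:,::-1])
E
```

```text
guard [[157 185]
 [151 187]] [[0.5706 0.1627 0.166 ]
 [0.5657 0.1772 0.166 ]]
((0.5681020021438599, 0.16994687914848328), (0.014564204029738903, 0.0049219317734241486), 89.89859771728516)
green [[195 103]
 [191 109]] [[0.7793 0.0737 0.157 ]
 [0.7639 0.0835 0.157 ]]
(array([ 0.4392, -0.1299,  0.1371]), np.float64(0.0031484396569765277))
(array([ 0.4589, -0.2156,  0.1377]), np.float64(0.0015363471385502116))
(array([ 0.4738, -0.3016,  0.1349]), np.float64(0.0002908445076708498))
handle [[0.5533 0.06   0.165 ]] (array([0.5511, 0.0564, 0.186 ]), np.float64(0.0027063161053590867))
```

View pics/c1.png

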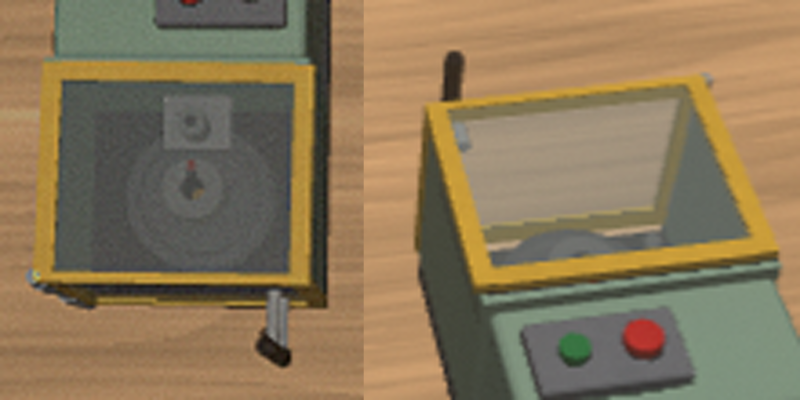

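The crop shows the handle's top end at about top px (197,204) and scene px (315,162), the hinge at top px (135,186), and the hub at (178,162) with its red mark on the far (+x) side. I'll take closer wrist views next.

```bash
python3 - <<'E'
from h import *
T=cam("top");SC=cam("scene")
print(tri((T,(197.6,204.6)),(SC,(315.1,162))),onplane(T,[(134.9,185.6),(177.8,162.3)],.165), onplane(T,[(177.8,162.3)],.085))
movep([.50,.08,.30],down(np.pi/2)); print(sense()["time_s"])
shot("w1")
movep([.56,.12,.34],down(np.pi/2)); print(sense()["time_s"])
shot("w2")
a=cv2.imread("pics/w1.png");b=cv2.imread("pics/w2.png")
cv2.imwrite("pics/w12.png",cv2.resize(cv2.vconcat([a[:,:],b]),(800,1200))[:, :] if False else cv2.hconcat([a[:,56:456],b[:,56:456]]))
E
```

```text
(array([0.5232, 0.0651, 0.158 ]), np.float64(0.002344639816541451)) [[0.5693 0.2167 0.165 ]
 [0.6269 0.1131 0.165 ]] [[0.6414 0.1268 0.085 ]]
2.2333
2.7083
```

View pics/w12.png

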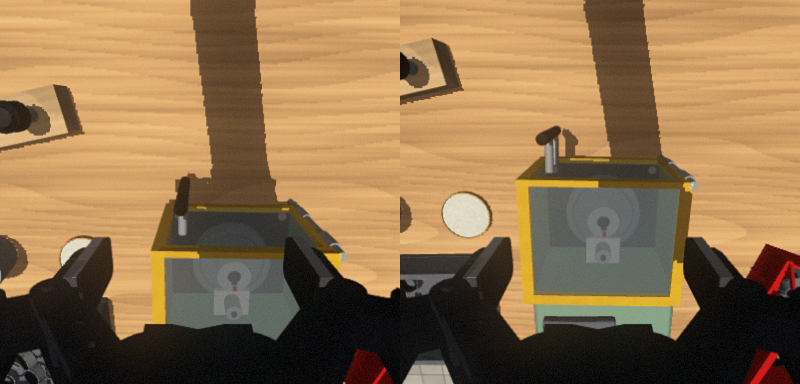

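In the wrist crops the handle's top end is at w1 px (238,212) and w2 px (197,139). The hinge is at w1 (397,256) and w2 (346,184), and the hub shows through the plastic.

```bash
python3 - <<'E'
from h import *
p1,d1,C1=load("w1");p2,d2,C2=load("w2")
def dark(p,x0,y0,x1,y1):
    m=np.zeros(p.shape[:2],np.uint8); m[y0:y1,x0:x1]=(p[y0:y1,x0:x1].max(2)<60)
    c=max(cv2.findContours(m,0,2)[0],key=cv2.contourArea)[:,0].astype(float); return c
a=dark(p1,222,165,256,225);b=dark(p2,185,115,225,150)
for c in(a,b): print(c.min(0),c.max(0),cv2.minAreaRect(c.astype(np.float32)))
def top(c,C):  # end of bar farthest from nadir direction; centre of the end disc
    X=onplane(C,c,.165)[:,:2]; r,ang=cv2.minAreaRect(c.astype(np.float32)),0
    B=cv2.boxPoints(r); 
    e=max(((B[i]+B[(i+1)%4])/2 for i in range(4)),key=lambda q:np.linalg.norm(onplane(C,[q],.165)[0,:2]-C[2][:2])); 
    return np.array(e),np.array(r[0])
(e1,m1),(e2,m2)=top(a,C1),top(b,C2); print(e1,e2)
u=lambda e,m,k:e+(m-e)/np.linalg.norm(m-e)*k
print("top",tri((C1,u(e1,m1,4)),(C2,u(e2,m2,3))), "mid",tri((C1,m1),(C2,m2)))
print(onplane(C1,[u(e1,m1,4)],.165),onplane(C2,[u(e2,m2,3)],.165))
print("hinge",tri((C1,(397,256)),(C2,(346,184))),onplane(C2,[(346,184)],.165))
# roof corners in w2
H=hsv(p2); m=((H[...,0]>18)&(H[...,0]<30)&(H[...,1]>200)&(H[...,2]>130)).astype(np.uint8)*255
m[:175]=0; m[310:]=0;m[:,:165]=0;m[:,350:]=0
h=cv2.convexHull(max(cv2.findContours(m,0,2)[0],key=cv2.contourArea)); q=cv2.approxPolyDP(h,4,True)[:,0]; print(q,onplane(C2,q,.166))
from itertools import product
hg=onplane(C2,[(346,184)],.165)[0]
for th in (0,.5,1,1.4,1.6,1.8): 
    R=lambda t:np.array([[np.cos(t),np.sin(t)],[-np.sin(t),np.cos(t)]])
    w=hg[:2]+R(th)@(onplane(C2,[u(e2,m2,3)],.165)[0,:2]-hg[:2])
    print(th,w,[inverse_kinematics([*w,.158],down(np.pi/2-k*th)) is not None for k in (0,.5,1)])
E
```

```text
[230. 178.] [245. 215.] ((239.0000457763672, 196.50001525878906), (12.74754810333252, 37.85041809082031), 11.309932708740234)
[204. 135.] [210. 139.] ((207.10000610351562, 136.79998779296875), (3.4785051345825195, 6.640782833099365), 71.56504821777344)
[235.2885 215.0577] [203.95 137.85]
top (array([0.5225, 0.0694, 0.163 ]), np.float64(0.009810633103898589)) mid (array([0.5266, 0.0656, 0.1108]), np.float64(0.0012496173765039018))
[[0.5237 0.0649 0.165 ]] [[0.5206 0.0744 0.165 ]]
hinge (array([0.5658, 0.2155, 0.1733]), np.float64(0.001919158791099543)) [[0.5686 0.2174 0.165 ]]
[[176 235]
 [338 263]
 [334 304]
 [182 302]] [[0.6268 0.0364 0.166 ]
 [0.6607 0.2167 0.166 ]
 [0.7155 0.2167 0.166 ]
 [0.7133 0.0372 0.166 ]]
0 [0.5206 0.0744] [True, True, True]
0.5 [0.4579 0.115 ] [True, True, True]
1 [0.4223 0.1806] [True, True, True]
1.4 [0.4195 0.2405] [True, True, True]
1.6 [0.4271 0.2696] [True, True, True]
1.8 [0.4403 0.2967] [True, True, True]
```

```bash
python3 - <<'E'
from h import *
p1,d1,C1=load("w1");p2,d2,C2=load("w2")
print(tri((C1,(236,211)),(C2,(197,139))),onplane(C2,[(197,139)],.165),onplane(C1,[(236,211)],.165))
for X in([.5235,.065],[.5235,.060]):
  print(proj(C2,[[*X,.165],[*X,.055]]),proj(C1,[[*X,.165],[*X,.055]]))
r=lambda p,x,y,w,h,k:cv2.resize(p[y:y+h,x:x+w],None,fx=k,fy=k,interpolation=cv2.INTER_NEAREST)[:,:,::-1]
cv2.imwrite("pics/z.png",cv2.hconcat([r(p1,200,165,60,70,6),r(p2,180,115,60,70,6)]))
E
```

```text
(array([0.5223, 0.0651, 0.1683]), np.float64(0.00012016247951192884)) [[0.5227 0.0646 0.165 ]] [[0.5236 0.0649 0.165 ]]
[[197.4864 139.8382]
 [212.5153 130.3166]] [[236.1301 210.9037]
 [241.0523 180.7522]]
[[192.481  139.8259]
 [208.8436 130.307 ]] [[230.7164 210.8874]
 [237.1655 180.7408]]
```

View pics/z.png

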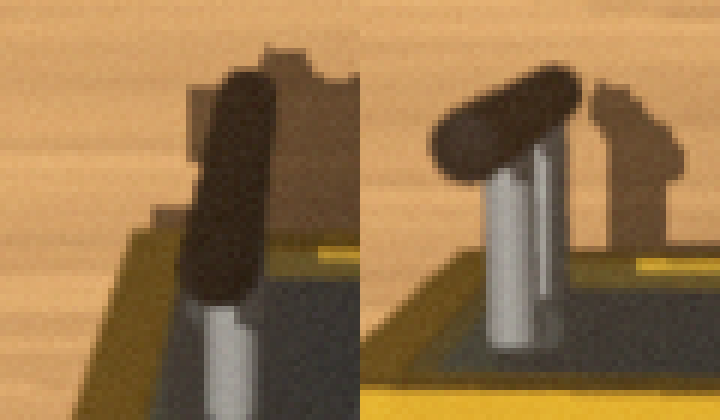

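The handle's top is confirmed at about (0.523, 0.065, 0.166): the projection falls on its end disc at w2 (197.5,138.5) and w1 (236,211). I'll straddle it with narrowed fingers and swing it round.

```bash
cat > open.py <<'E'
from h import *
hg=np.array([.568,.221]); hd=np.array([.523,.065])
R=lambda t:np.array([[np.cos(t),np.sin(t)],[-np.sin(t),np.cos(t)]])
y0=2.86
P=lambda t:hg+R(t)@(hd-hg)
ths=np.linspace(0,1.85,10)
for t in ths: print(inverse_kinematics([*P(t),.155],down(y0-t)))
command_gripper(.024,30)
movep([*hd,.24],down(y0))
print(move_l([*hd,.155],feed=.1,until_force=8),sense()["position"],sense()["wrist_force"])
for t in ths[1:]:
    r=move_l([*P(t),.155],down(y0-t),feed=.12,until_force=25); s=sense(); print(t,r,s["position"],s["wrist_force"],s["time_s"])
    if r: break
shot("t2","top")
E
python3 open.py
python3 - <<'E'
import cv2
a=cv2.imread("pics/t2.png"); cv2.imwrite("pics/t2c.png",cv2.resize(a[80:280,60:400],None,fx=2.3,fy=2.3))
E
```

```text
[ 0.287   0.417  -0.6163  1.9603  0.3142  0.8593  2.3632]
[-0.3328  0.3043  0.1105  2.0568 -0.0469  0.7828  2.4603]
[-0.4016  0.2693  0.128   2.1091 -0.049   0.7659  2.2061]
[-0.476   0.2437  0.1374  2.1458 -0.0483  0.7548  1.9359]
[-0.5548  0.2304  0.1433  2.1647 -0.0479  0.7494  1.6576]
[-0.6333  0.2308  0.1482  2.1643 -0.0496  0.7495  1.3796]
[-0.7067  0.245   0.155   2.145  -0.0547  0.7551  1.1103]
[-0.771   0.2715  0.1659  2.1082 -0.0639  0.7664  0.8561]
[-0.8233  0.3077  0.1814  2.0566 -0.0775  0.7835  0.6203]
[-0.8613  0.3508  0.2     1.9934 -0.0947  0.8061  0.4025]
False [0.5235 0.0653 0.1556] [-0.3839  0.1149 -0.0534]
0.20555555555555557 False [0.4928 0.0775 0.1558] [-0.1877 -1.1163  0.4474] 5.8667
0.41111111111111115 False [0.4655 0.0957 0.1553] [-0.2755 -0.3367  0.0829] 6.2917
0.6166666666666667 False [0.4421 0.1193 0.1551] [ 0.12    0.2266 -0.0501] 6.7167
0.8222222222222223 False [0.4239 0.1471 0.155 ] [-0.122  -0.152  -0.8785] 7.1417
1.027777777777778 False [0.4118 0.1781 0.1549] [ 0.2453 -0.5838  0.612 ] 7.5667
1.2333333333333334 False [0.4063 0.2108 0.1548] [-0.2442 -0.5095 -0.0044] 7.9917
1.438888888888889 False [0.4076 0.2439 0.1548] [-0.5287 -0.5351  0.9067] 8.4167
1.6444444444444446 False [0.4157 0.2761 0.1548] [-0.8364  0.0178 -0.0025] 8.8417
1.85 False [0.4302 0.306  0.1547] [0.4139 0.515  0.3354] 9.2667
```

View pics/t2c.png

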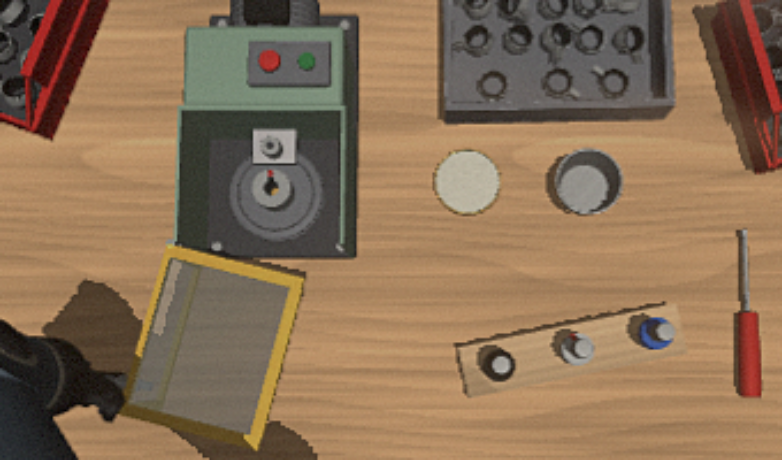

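The guard is now wide open: panel edge (175,245) to (125,410) in the crop gives about 1.85 rad. The hub is bare, with its red mark at (270,175), and the steel roller is in the middle of the rack at (577,345), with red on its far side. I'll raise the arm and look at the hub and roller up close.

```bash
python3 - <<'E'
from h import *
s=sense(); p=s["position"]; 
move_l([p[0],p[1],.30],feed=.3)
command_gripper(.06)
y=down(np.pi/2)
movep([.61,.125,.33],y); shot("h1")
movep([.65,.10,.33],y); shot("h2")
movep([.46,-.20,.28],y); shot("r1")
movep([.44,-.23,.28],y); shot("r2")
print(sense()["time_s"],sense()["joint_pos"])
I=[load(n)[0][:,:,::-1] for n in("h1","h2","r1","r2")]
w=[i[100:300,156:356] for i in I]
cv2.imwrite("pics/hr.png",cv2.resize(cv2.vconcat([cv2.hconcat(w[:2]),cv2.hconcat(w[2:])]),(600,600),interpolation=cv2.INTER_CUBIC))
E
```

```text
13.5167 [ 0.6412  0.1701 -0.2776  1.9036  0.0523  1.0746  1.9136]
```

View pics/hr.png

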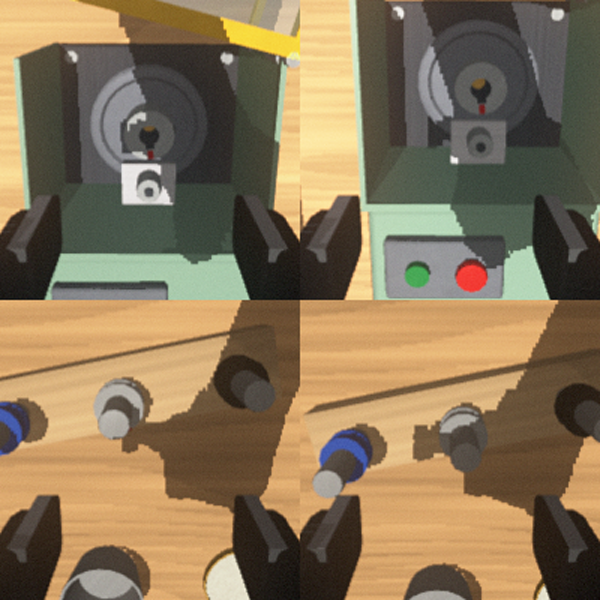

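In h1 the hub centre is at about px (256,190) and in h2 about (277,159), with the red mark on the rear (+x) side. From this side the roller's red mark is hidden behind its stub, so I'll look from the +x side.

```bash
python3 - <<'E'
from h import *
y=down(-np.pi/2)
movep([.46,-.22,.28],y); shot("r3"); move_l([.46,-.18,.28],feed=.2); shot("r4")
print(sense()["time_s"],sense()["joint_pos"])
def hough(n,c,r,rr):
    p,d,C=load(n); x,y0=int(c[0]-r),int(c[1]-r); g=cv2.cvtColor(p[y0:y0+2*r,x:x+2*r],cv2.COLOR_RGB2GRAY)
    g=cv2.GaussianBlur(cv2.resize(g,None,fx=4,fy=4,interpolation=cv2.INTER_CUBIC),(0,0),2)
    o=cv2.HoughCircles(g,cv2.HOUGH_GRADIENT_ALT,1.5,8,param1=100,param2=.6,minRadius=int(rr[0]*4),maxRadius=int(rr[1]*4))
    return None if o is None else o[0][:,:3]/4+[x,y0,0]-[.375,.375,0]
def red(n,c,r):
    p,_,C=load(n); H=hsv(p); m=(((H[...,0]<8)|(H[...,0]>172))&(H[...,1]>150)&(H[...,2]>60)).astype(np.uint8)
    k=np.zeros_like(m);cv2.circle(k,c,r,1,-1);v,u=np.nonzero(m&k);return len(u),(u.mean(),v.mean()) if len(u) else None
for n,c in(("h1",(256,190)),("h2",(277,159))):
    C=load(n)[2]; print(n,hough(n,c,32,(12,24)),"red",red(n,c,20)); print(hough(n,c,32,(4,11)))
T=load("t2")[2]
# predict rollers in r3,r4
for n in("r3","r4"):
    C=load(n)[2]; q=proj(C,[[.459,-.2156,.14],[.459,-.2156,.095]]); print(n,q,red(n,tuple(int(v) for v in q[1]),25))
w=[]
for n,c in(("r3",None),("r4",None),("h1",(256,190)),("h2",(277,159))):
    p,_,C=load(n); 
    if c is None: c=proj(C,[[.459,-.2156,.11]])[0]; h=40
    else: h=30
    x,y0=int(c[0])-h,int(c[1])-h; print(n,x,y0); w.append(cv2.resize(p[y0:y0+2*h,x:x+2*h,::-1],(300,300),interpolation=cv2.INTER_CUBIC))
cv2.imwrite("pics/k.png",cv2.vconcat([cv2.hconcat(w[:2]),cv2.hconcat(w[2:])]))
E
```

```text
16.3333 [-0.6673  0.2497  1.1489  1.9643 -0.2574  1.0867 -0.9787]
h1 [[248.75   186.875   13.3141]] red (13, (np.float64(256.0), np.float64(202.69230769230768)))
[[254.75   189.875    6.5793]
 [267.5    213.5      5.4672]]
h2 [[276.875  158.125   17.3469]] red (14, (np.float64(276.92857142857144), np.float64(172.14285714285714)))
[[275.75   158.875    6.8648]
 [287.75   185.875    5.9233]]
r3 [[248.9286 185.6628]
 [249.6112 174.2858]] (26, (np.float64(247.5), np.float64(161.0)))
r4 [[293.1712 186.0044]
 [287.7061 174.5956]] (28, (np.float64(286.07142857142856), np.float64(161.0)))
r3 209 137
r4 249 138
h1 226 160
h2 247 129
```

View pics/k.png

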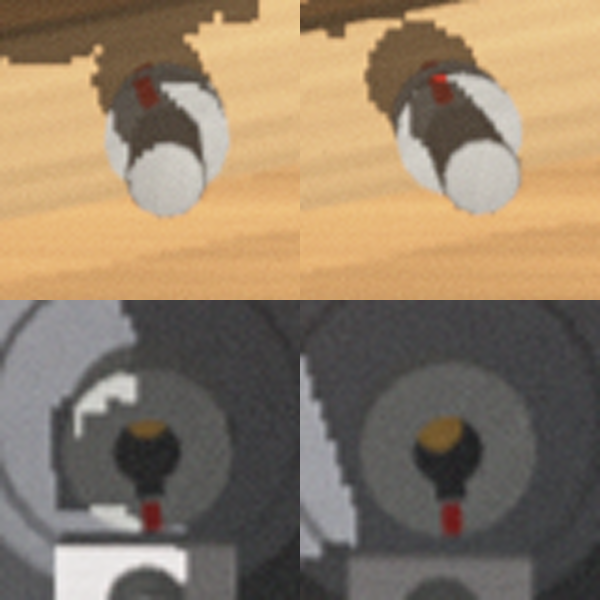

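In the crops, the stub's top disc is at r3 (253,184) and r4 (297,184.4), with the red mark at (247.5,161) and (286,161). The hub centre is at h1 (254.9,189.6) and h2 (276.3,158.4), with its red mark at (256,202.7) and (276.9,172.1).

```bash
python3 - <<'E'
from h import *
C={n:load(n)[2] for n in("r3","r4","h1","h2")}
T=lambda a,pa,b,pb:tri((C[a],pa),(C[b],pb))
st=T("r3",(253,184),"r4",(297,184.4)); rm=T("r3",(247.5,161),"r4",(286.07,161))
hb=T("h1",(254.9,189.6),"h2",(276.3,158.4)); hm=T("h1",(256,202.7),"h2",(276.93,172.14))
print("stub",st,"mark",rm,"hub",hb,"hmark",hm)
for n,p,z in(("r3",(253,184),.14),("r4",(297,184.4),.14),("r3",(247.5,161),.095),("r4",(286.07,161),.095),("h1",(254.9,189.6),.085),("h2",(276.3,158.4),.085),("h1",(256,202.7),.085),("h2",(276.93,172.14),.085)): print(n,onplane(C[n],[p],z)[0])
# top-view red marks
p,_,Ct=load("t2");H=hsv(p);m=((H[...,0]<8)|(H[...,0]>172))&(H[...,1]>110)
for nm,X,z in(("roller",st[0],.095),("hub",hb[0],.085)):
    q=proj(Ct,[[X[0],X[1],z]])[0].astype(int); v,u=np.nonzero(m[q[1]-8:q[1]+9,q[0]-8:q[0]+9]); print(nm,q,len(u))
    if len(u): print(onplane(Ct,[(u.mean()+q[0]-8,v.mean()+q[1]-8)],z))
for yaw in np.arange(-3.1,3.2,.4):
    print(round(yaw,2),[inverse_kinematics(q,down(yaw)) for q in ([st[0][0],st[0][1],.128],[hb[0][0],hb[0][1],.20])])
E
```

```text
stub (array([ 0.4601, -0.2193,  0.1382]), np.float64(4.737142885525852e-05)) mark (array([ 0.4734, -0.2134,  0.0946]), np.float64(0.00033223692472892296)) hub (array([0.6441, 0.1286, 0.0859]), np.float64(0.00013747962190142533)) hmark (array([0.6618, 0.13  , 0.0861]), np.float64(0.0002565226904630267))
r3 [ 0.4606 -0.2193  0.14  ]
r4 [ 0.4605 -0.219   0.14  ]
r3 [ 0.4734 -0.2134  0.095 ]
r4 [ 0.4737 -0.2133  0.095 ]
h1 [0.6443 0.1286 0.085 ]
h2 [0.6443 0.1287 0.085 ]
h1 [0.6622 0.1301 0.085 ]
h2 [0.662  0.1299 0.085 ]
roller [310 231] 6
[[ 0.4729 -0.2148  0.095 ]]
hub [177 161] 4
[[0.661  0.1286 0.085 ]]
-3.1 [array([-0.4959,  0.6809,  1.2174,  2.0905, -0.8065,  0.9582, -1.9281]), array([-1.    ,  0.8313,  1.2583,  1.6844, -0.8293,  1.264 , -2.6577])]
-2.7 [array([-0.466 ,  0.6306,  1.1497,  2.0895, -0.7462,  0.9151, -1.5882]), array([-0.9736,  0.7746,  1.1742,  1.6832, -0.7591,  1.2147, -2.3133])]
-2.3 [array([-0.4329,  0.5876,  1.0835,  2.0883, -0.6888,  0.8798, -1.2459]), array([-0.9328,  0.713 ,  1.0696,  1.6812, -0.6747,  1.1639, -1.9823])]
-1.9 [array([-0.3895,  0.5441,  1.0055
[... 1203 characters left out ...]
46, -0.194 ,  0.7343,  1.8535]), array([-0.4826,  0.4978,  0.3139,  1.6553, -0.1743,  1.016 ,  1.1878])]
1.7 [array([ 1.2266,  0.6698, -1.1767,  2.003 ,  0.7527,  0.9946,  1.3715]), array([ 0.2758,  0.62  , -0.8055,  1.6063,  0.483 ,  1.125 ,  1.0505])]
2.1 [array([ 1.2266,  0.6698, -1.1767,  2.003 ,  0.7527,  0.9946,  1.7715]), array([ 0.3756,  0.6954, -0.9931,  1.6006,  0.6167,  1.189 ,  1.3505])]
2.5 [array([ 1.2266,  0.6698, -1.1767,  2.003 ,  0.7527,  0.9946,  2.1715]), array([ 0.4564,  0.7944, -1.181 ,  1.5963,  0.7606,  1.2777,  1.6476])]
2.9 [array([-0.5163,  0.7261,  1.2714,  2.0912, -0.8553,  0.9983, -2.1628]), array([ 0.4564,  0.7944, -1.181 ,  1.5963,  0.7606,  1.2777,  2.0476])]
```

```bash
cat > grasp.py <<'E'
from h import *
a=np.array([.4603,-.2192]); R=down(.41-np.pi/2)
command_gripper(.05,90)
movep([*a,.22],R)
print(move_l([*a,.130],feed=.12,until_force=8))
s=sense(); print(s["position"],s["wrist_force"])
command_gripper(.0,90); s=sense(); print(s["finger_gap"],s["gripper_force"],s["wrist_force"],s["time_s"],s["position"])
if s["finger_gap"]>.015:
    move_l([*a,.30],feed=.2); s=sense(); print(s["finger_gap"],s["gripper_force"],s["wrist_force"],s["time_s"])
    shot("g1")
    p=load("g1")[0]; cv2.imwrite("pics/g1c.png",cv2.resize(p[140:384,150:360,::-1],None,fx=2.4,fy=2.4,interpolation=cv2.INTER_CUBIC))
E
python3 grasp.py
```

```text
False
[ 0.4608 -0.2195  0.1307] [-0.0305 -0.5213  1.0643]
0.017689758287269597 87.63267874717712 [-0.6768  0.7339  6.1759] 18.4667 [ 0.4608 -0.2192  0.1309]
0.017666890269068137 88.25697183609009 [-0.1631  0.4044 -4.8659] 19.4667
```

View pics/g1c.png

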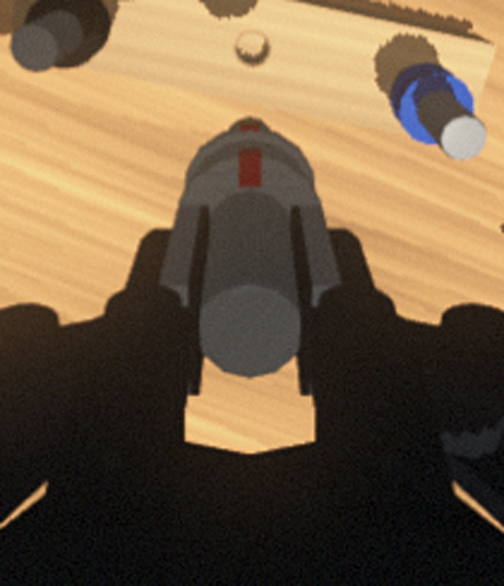

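The grip is sound: the red mark at crop (250,168) is centred in the tool plane, so the key points along tool +x. The other rollers still stand in the rack. Next I'll insert.

```bash
cat > ins.py <<'E'
from h import *
hb=np.array([.6442,.1287]); Y=lambda k:down(k-np.pi/2)
movep([*hb,.30],Y(.05)); move_l([*hb,.20],feed=.15)
r=move_l([*hb,.176],feed=.04,until_force=8); s=sense(); print("bore",r,s["position"],s["wrist_force"],s["ft_torque"],s["time_s"])
if not r:
  for k in (.05,0,.1,-.05,.15):
    move_l([*hb,.176],Y(k),feed=.04)
    r=move_l([*hb,.160],feed=.02,until_force=10); s=sense(); print(k,r,s["position"],s["wrist_force"],s["ft_torque"],s["finger_gap"],s["time_s"])
    if not r: break
E
python3 ins.py
```

```text
bore False [0.6445 0.1286 0.1759] [ 1.9665 -0.4928 -6.2215] [-0.0575 -0.7386  0.0158] 22.5417
0.05 False [0.6444 0.1286 0.1599] [ 4.6028 -0.6483 -4.2692] [-0.221  -1.1362  0.0028] 0.017746782270843527 23.7417
```

```bash
python3 - <<'E'
from h import *
hb=np.array([.6442,.1287])
r=move_l([*hb,.148],feed=.02,until_force=25); s=sense(); print(r,s["position"],s["wrist_force"],s["time_s"])
r=move_l([*hb,.138],feed=.01,until_force=22); s=sense(); print(r,s["position"],s["wrist_force"],s["ft_torque"],s["finger_gap"],s["gripper_force"],s["time_s"])
sleep(.5); s=sense(); print(s["position"],s["wrist_force"]); 
p,_,C=shot("f1"); q,_,_=shot("ft","top")
a=cv2.resize(p[130:330,150:360,::-1],(420,400)); b=cv2.resize(q[100:220,110:220,::-1],(367,400))
cv2.imwrite("pics/f.png",cv2.hconcat([a,b]))
E
```

```text
False [0.6446 0.1287 0.1484] [ 4.6601 -0.7016  4.7507] 24.4917
True [0.6451 0.1285 0.1451] [0.4115 0.9043 4.0367] [-0.0568  0.0399 -0.0127] 0.017763207682712855 89.26665544509888 25.15
[0.6459 0.1285 0.1452] [-3.1419  1.3297  3.6341]
```

View pics/f.png

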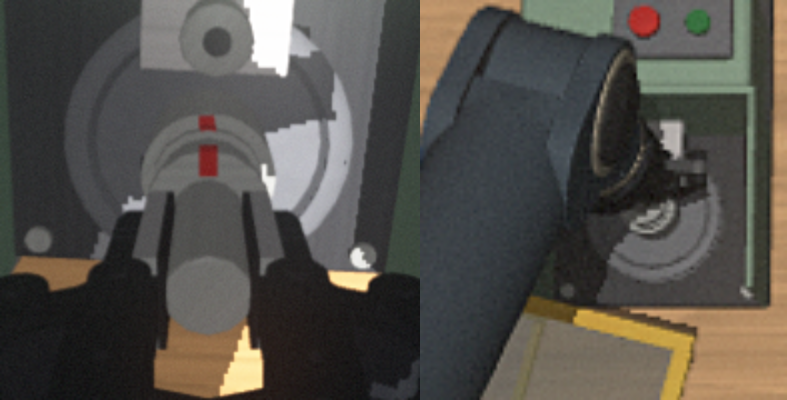

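The roller is home: TCP is at 0.145 as predicted, and the roller's and hub's red marks line up at crop (208,150). The guard is open. The hold relaxed after contact, so I'll now build up a steady push.

```bash
python3 - <<'E'
from h import *
z=.1448
while z>.136:
    move_l([.6447,.1287,z],feed=.01); sleep(.15); s=sense(); print(round(z,4),s["position"],s["wrist_force"],s["ft_torque"],s["finger_gap"])
    if s["wrist_force"][2]>24: break
    z-=.0008
sleep(.8); s=sense(); print(s["position"],s["wrist_force"],s["time_s"])
E
```

```text
0.1448 [0.645  0.1286 0.145 ] [-1.1791  1.0444  3.4251] [ 0.1557  0.5883 -0.0613] 0.01782599442853793
0.144 [0.6451 0.1286 0.145 ] [-3.4175  1.834   8.9135] [ 0.1376  0.91   -0.0634] 0.017965667590434182
0.1432 [0.6451 0.1285 0.145 ] [-5.7653  0.7343 11.8721] [0.1097 1.3082 0.0001] 0.017971056177840852
0.1424 [0.6452 0.1285 0.1449] [-7.0564  1.3541 16.6945] [ 0.116   1.6354 -0.0566] 0.017823819840390897
0.1416 [0.6452 0.1285 0.1449] [-8.3902  1.0578 20.7735] [0.1017 2.0117 0.0025] 0.01796646825026753
0.1408 [0.6452 0.1285 0.1449] [-10.4719   2.6816  25.2304] [ 0.0402  2.4154 -0.0419] 0.017914723904099365
[0.6453 0.1285 0.1449] [-10.9229   1.7936  24.6424] 29.1167
```

```bash
python3 -c "
from rig import *
print(finish_job())"
```

```text
the job is handed in; nothing more can be done
None
```

The job is handed in: the guard is wide open (about 1.85 rad), and the keyed roller is fully down on the hub with its key in the keyway. The arm is still gripping it and pressing down with about 25 N at the wrist. The run took about 29 s of the 67 s allowed, and the other objects were left alone.

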